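Clamp a seal blank in the engraving stand

ROBOT

A 7-joint arm with a two-finger parallel gripper is mounted at the origin on the work surface. World frame = base frame: x ahead of the robot, y to its left, z up, the work surface at z = 0. Lengths are in m, angles in rad, forces in N, time in s.
With the tool pointing down it reaches from about 0.425 to 0.875 m from the base axis. Payload 4.7 kg.
Tool frame: the origin (TCP) lies midway between the tips of the shut fingers; the grasp point (between the pads) lies 19 mm behind it; z points along the fingers, y is the line along which they close (so a half turn about z gives the same grasp; the last joint's range is limited). The gripper opens to 87 mm and grips with 3 to 60 N. Pads are 19 mm wide; open, the fingers measure 117 mm over their backs; the gripper's body (75 mm by 190 mm) begins 51 mm behind the grasp point.
Start: joints at [-1.31, 0.321, -0.07, 1.45, 0.023, 1.371, -0.057], TCP at [0.159, 0.63, 0.223] pointing down, gripper open.
Joint ranges: [-2.86, 2.86], [-0.3, 2.09], [-1.38, 1.24], [0.06, 2.45], [-1.56, 4.7], [0.09, 2.05], [-2.69, 2.69]. Speed limits (rad/s): [2.57, 2.57, 3.14, 3.14, 3.14, 3.14, 3.14].

INTERFACE

Orientations are given as a rotation vector (axis times angle).
In Python, from bench import ctrl gives the robot as it stands.
- The arm moves only by the tool send_path, called after "Request:" as name([rows], argument=value, ...), one row to a line, values as JSON. Schema: {"type":"object","properties":{"moves":{"type":"array","items":{"type":"array","items":{"type":"number"},"minItems":5,"maxItems":5},"minItems":1,"maxItems":20},"grip_force":{"type":"number"},"only":{"type":"string"},"quiet":{"type":"boolean"},"lines":{"type":"string"}},"required":["moves"],"additionalProperties":false}. moves is a list of rows, 1 to 20 of them, each of 5 numbers: dx, dy, dz in units of 25 mm, then a turn about the tool's z in units of 0.2 rad, then the opening from 0.0 (shut) to 1.0 (fully open); each row is the pose to reach, as a shift and turn from the pose commanded when the call began, along the tool's axes at that moment; what a row does not reach only later rows make up. A row lasts 1/10 s, in which the tool goes at most 0.05 m and 0.15 rad, less where a joint would pass 70% of its speed; a pose out of reach is approached as far as the arm can. The fingers move at their own pace and stop on an object; grip_force is the grip in N (left out, the last holds). Time passes only in rows, so rows that do not move let the fingers close. The tool returns the time, the measured TCP pose, the force, the opening and the grip force at its end. only (a regular expression) keeps the lines of the reply that match it, lines (a string "A,B") keeps lines A to B, and quiet returns only ok. Input that does not fit is refused with a message, and nothing moves.
- ctrl.get_state(): the state, without advancing time (a new reading comes with each control period).
- ctrl.get_image(name): name is "scene" or "top"; returns the picture (480x640x3 uint8, red, green, blue); there is no depth.
- ctrl.camera_model(name): a dict with "vertical_fov" (degrees; the focal length in pixels is half the picture's height over the tangent of half this angle, whatever the lens; pixels are square), "cx", "cy" (the principal point, pixels), "rvec" (rotation vector, rad) and "tvec" (3), from world to camera coordinates, as OpenCV has them. Camera axes: x right, y down, z forward; pixel columns grow to the right and rows downward; lengths in m; the calibration is good to about 2 mm. A picture is of the moment at which its call begins. camera_model takes no time and is no camera call.
- ctrl.close_job(): hands the job in; it is judged then, once.
The state is a dict: "time": time; "joint_positions": joint angles; "qd": joint speeds; "joint_torque": joint torques, N m; "position": TCP position; "tool_rot": TCP orientation; "ft_force": force on the tool from outside, world axes, zero at the start; "torque": the same for the moment, N m; "grip_width": opening from 0.0 (shut) to 1.0 (fully open); "grip_force": force on a finger pad.
Only numpy, scipy, OpenCV 4.12 (cv2) and the standard library are available. Lean on these libraries where they do the work, as an engineer would, in place of code of your own. Each camera call takes 0.05 s, during which the arm holds its last target. There are 200 camera calls.

TASK

Stand the flat-topped stone seal blank upright in the square pocket of the engraving stand, fully down, and let go of it. Then put the drilled wooden bar over the stand's rod and lower it gently and level, without letting it drop, until it rests fully down on the rod's shoulder with its free end lying centrally across the top of the blank, and let go. Leave the two finished seals and the teapot where they are.

Things in the scene. Friction and masses are not known exactly. Their poses are not given: they have to be found in the camera images.
- stand: Engraving stand, fixed to the desk: wooden base 230 x 110 x 24 mm. Origin at the centre of its underside, x along its length, z up. A square pocket is near the +x end (centre at x = +65 mm), a tall upright steel rod near the -x end (x = -65 mm). Pocket and rod are 130 mm apart.
- pocket (a point): Centre of the floor of the stand's pocket, 24 mm above the desk. The pocket is 47 x 47 mm, sides parallel to the stand's x and y, walled by four light wooden rails 14 mm high and 10 mm thick (their tops 38 mm above the desk).
- shoulder (a point): Centre of the round steel shoulder (40 mm diameter) at the foot of the rod, at its top face, 114 mm above the desk, level with the top of the blank when that is seated. The free rod begins here: 14 mm diameter.
- rod_tip (a point): Top of the rod, 214 mm above the desk, 100 mm above the shoulder. The last 12 mm taper to 5 mm diameter.
- bar: Drilled clamp bar: light wood, 190 x 38 x 28 mm, 0.18 kg nominal, lying flat and loose on the desk. Origin at the centre of its underside (about its centre of mass), x along its length, z up. A vertical through hole of 18 mm diameter is at x = -65 mm, near one end.
- bar_hole (a point): Centre of the bar's hole at the bar's underside (x = -65 mm in the bar). On the rod and fully down it coincides with the shoulder point.
- bar_pad (a point): Point of the bar's underside at its free end, x = +65 mm in the bar, which is to lie over the middle of the blank.
- blank: The seal blank: plain square block of pale marble, 40 x 40 x 90 mm tall with flat ends, about 0.38 kg nominal, standing loose on the desk; the tallest of three stones standing in a row. Origin at the centre of its underside, z up, x and y square to its sides.
- seal1: Finished seal, bystander: pale marble, 30 x 30 mm, about 70 mm tall, with a roof-shaped top. Standing loose. Origin at the centre of its underside.
- seal2: Finished seal, bystander: pale marble, 34 x 34 mm, about 67 mm tall, with a roof-shaped top. Standing loose. Origin at the centre of its underside.
- teapot: Dark teapot, bystander: about 125 mm across the body, 113 mm high, spout and handle reaching 105 mm from the middle. Loose. Origin at the centre of its underside.

How it is judged:
By the outcome, as a careful person would: the job done as asked, in the order asked, and still so for the second after the job is handed in, with the robot touching nothing.
It also fails if it takes over 67 s, if anything falls off the work surface, if the arm or the gripper's body presses on something with over 40 N, if the wrist force passes 120 N, or if a joint passes its speed limit or range.

## Working session

There is one attempt and no reset: what is moved stays moved. The work goes in short steps, Python scripts to look and compute and a tool call to move; the robot and the scene stay as the last step left them, time stands still between calls to the robot, and variables do not carry over. Pictures are saved under pics/ and viewed, at most 10 in all, crops included, and the job is handed in when it is done.

```bash
ls; mkdir -p pics
```

Run:
```python
from bench import ctrl
import cv2
for n in("scene","top"):
    cv2.imwrite(f"pics/{n}0.png",ctrl.get_image(n)[:,:,::-1]); print(n,ctrl.camera_model(n))
print(ctrl.get_state())
```

```text
bench.py
pics
scene {'vertical_fov': 45.097477701449144, 'cx': 323.8500808796859, 'cy': 247.29296546508897, 'rvec': array([ 1.87714427,  1.37805711, -0.68436514]), 'tvec': array([-0.04142372, -0.24895447,  1.68365899])}
top {'vertical_fov': 42.57072018310867, 'cx': 311.9687103741892, 'cy': 235.15493911146308, 'rvec': array([ 2.16470144, -2.10544091,  0.21110087]), 'tvec': array([-0.14388835,  0.60496014,  1.15957632])}
{'time': 0.1, 'joint_positions': array([-1.30989256,  0.32174047, -0.07010411,  1.45154386,  0.02258609,
        1.37079619, -0.05691889]), 'qd': array([ 9.88799378e-04, -1.10707526e-03, -9.48364661e-05, -2.76039287e-03,
        1.06614860e-03, -1.98415972e-03,  1.09354880e-03]), 'joint_torque': array([-2.45275633e-04, -4.92571306e+01, -4.05750722e-01, -3.13401604e+01,
       -6.40611537e-02,  3.94279032e-02,  6.27308577e-05]), 'position': array([0.15870914, 0.62982008, 0.22158108]), 'tool_rot': array([-3.86640307e-01, -3.11757087e+00,  2.66287282e-03]), 'ft_force': array([ 0.31061861,  0.40981882, -0.20423665]), 'torque': array([ 0.02332295, -0.00191269,  0.02105067]), 'grip_force': 0.0, 'grip_width': 0.9992947070642041}
```
View pics/scene0.png

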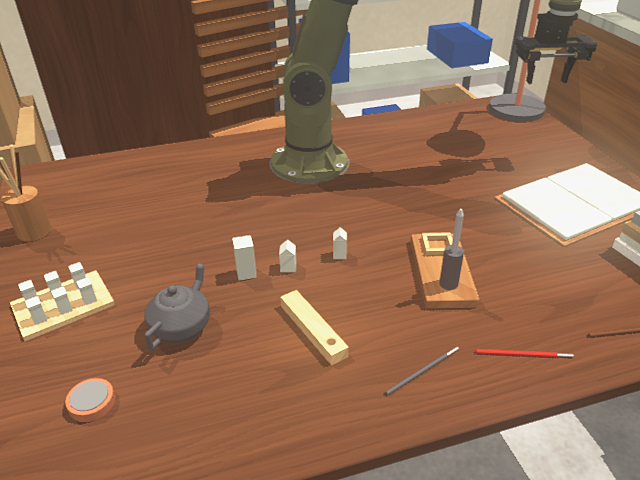

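View pics/top0.png

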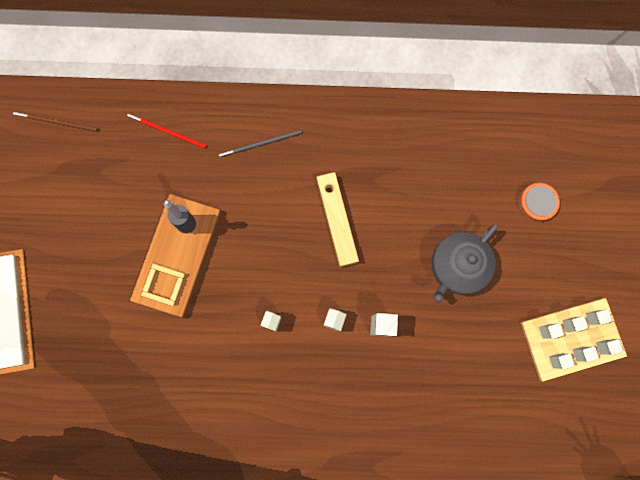

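The top view shows the stand at (175,258): pocket (163,285), rod tip (168,204). The bar is at (337,220) with its hole at (328,188). The blank is at (385,325), with the seals at (335,320) and (270,320) and the teapot at (465,263). The scene view agrees, with the blank at (244,258) and the rod tip at (460,212).

Create h.py:
```python
import numpy as np, cv2
from bench import ctrl
def cam(n):
    m=ctrl.camera_model(n); f=240/np.tan(np.radians(m["vertical_fov"])/2)
    K=np.array([[f,0,m["cx"]],[0,f,m["cy"]],[0,0,1]]); return K,cv2.Rodrigues(m["rvec"])[0],np.array(m["tvec"])
def ray(n,p):
    K,R,t=cam(n); return -R.T@t, R.T@np.linalg.inv(K)@np.array([p[0],p[1],1.])
def plane(n,p,z):
    c,d=ray(n,p); return c+d*(z-c[2])/d[2]
def proj(n,X):
    K,R,t=cam(n); q=K@(R@np.asarray(X,float)+t); return q[:2]/q[2]
def tri(p,q):
    (a,u),(b,v)=ray("scene",p),ray("top",q)
    s=np.linalg.lstsq(np.c_[u,-v],b-a,rcond=None)[0]; A,B=a+s[0]*u,b+s[1]*v
    return (A+B)/2,np.linalg.norm(A-B)
```

Run:
```python
from h import *
im=cv2.imread("pics/top0.png"); hsv=cv2.cvtColor(im,cv2.COLOR_BGR2HSV)
print("cam",ray("top",(320,240))[0],ray("scene",(320,240))[0])
def show(name,lo,hi,box,z):
    x0,y0,x1,y1=box; m=np.zeros((480,640),np.uint8); m[y0:y1,x0:x1]=cv2.inRange(hsv,lo,hi)[y0:y1,x0:x1]
    for c in cv2.findContours(m,cv2.RETR_EXTERNAL,2)[0]:
        if cv2.contourArea(c)<60: continue
        w=np.array([plane("top",p,z)[:2] for p in c[:,0]])*1000
        r=cv2.minAreaRect(w.astype(np.float32)); print(name,cv2.contourArea(c),np.round(r[0],1),np.round(r[1],1),round(r[2],1))
show("bar",(15,40,120),(40,180,255),(300,160,370,280),.028)
show("rails",(18,30,120),(40,180,255),(125,190,225,325),.038)
show("stand",(5,100,130),(40,255,255),(125,190,225,325),.024)
show("blank",(0,0,225),(180,60,255),(365,305,410,345),.09)
sc=cv2.imread("pics/scene0.png")
def crop(i,x,y,w,h,k): return cv2.resize(i[y:y+h,x:x+w],None,fx=k,fy=k,interpolation=cv2.INTER_NEAREST)
a=np.hstack([crop(im,120,185,110,140,3),crop(im,360,300,55,70,6)[:,:], ])[:420]
cv2.imwrite("pics/c1.png",a)
```

```text
cam [ 0.3913222  -0.1088138   1.25152881] [ 1.42895047 -0.38760274  0.84039664]
bar 1757.0 [ 650.2 -176.7] [192.4  42. ] 15.9
rails 1065.0 [505.3 164.4] [66.3 65.9] 73.9
stand 837.0 [547.5  72.7] [121.9  51.4] 2.9
stand 10119.5 [564.3 148.6] [275.8 201.4] 2.9
blank 404.0 [ 437.3 -269.8] [39.4 39.3] 87.5
```

View pics/c1.png

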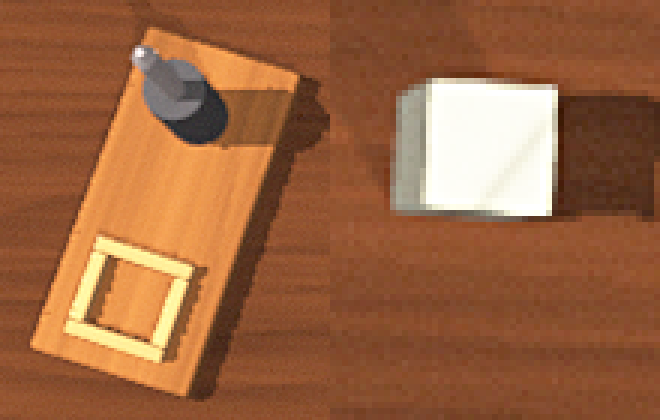

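The crop gives the rod tip at top pixel (167.7,202.3) and the rails square at about (163,285). The blank's lit top face spans (376,313)–(398,336). Rails measure 66 mm and the blank 39 mm, matching the given sizes.

Run:
```python
from h import *
im=cv2.imread("pics/top0.png"); g=cv2.cvtColor(im,cv2.COLOR_BGR2GRAY); sc=cv2.imread("pics/scene0.png")
P=lambda p,z:np.round(plane("top",p,z)*1000,1)
print("tip top-plane",P((167.7,202.3),.212)); print("tip tri",tri((460,210.5),(167.7,202.3)))
# stand corners (crop px /3 + offset)
C=np.array([[150,28],[300,75],[188,397],[32,348]])/3+[120,185]
W=np.array([plane("top",c,.024)[:2] for c in C])*1000; print(W.round(1),"centre",W.mean(0)); 
for i in range(4):
    d=W[(i+1)%4]-W[i]; print(np.linalg.norm(d).round(1),np.degrees(np.arctan2(d[1],d[0])).round(1))
# hole
m=np.zeros_like(g); m[178:200,318:340]=(g[178:200,318:340]<110)*255
m[:, :320]=0
for c in cv2.findContours(m,cv2.RETR_CCOMP,2)[0]:
    if 10<cv2.contourArea(c)<90:
        M=cv2.moments(c);p=(M["m10"]/M["m00"],M["m01"]/M["m00"]);print("hole",cv2.contourArea(c),p,P(p,.028),P(p,.02))
# pad/bar/rails in pixel: minAreaRect
hsv=cv2.cvtColor(im,cv2.COLOR_BGR2HSV)
print("blank scene check",proj("scene",(.4373,-.2698,.09)),"pocket",proj("scene",(.5053,.1644,.038)))
def cr(i,x,y,w,h,k): return cv2.resize(i[y:y+h,x:x+w],None,fx=k,fy=k,interpolation=cv2.INTER_NEAREST)
a=np.hstack([cr(sc,405,200,80,110,5),cr(im,305,165,65,110,5)]); cv2.imwrite("pics/c2.png",a)
```

```text
tip top-plane [630.5 125.5 212. ]
tip tri (array([0.63015442, 0.12472856, 0.21229355]), np.float64(0.0013947370715320809))
[[690.6 164.3]
 [661.   60.9]
 [442.5 122.8]
 [471.8 227.1]] centre [566.46155012 143.76951252]
107.6 -106.0
227.0 164.2
108.3 74.3
227.6 -16.0
hole 21.0 (328.6904761904762, 188.9047619047619) [ 711.  -159.2   28. ] [ 713.1 -159.5   20. ]
blank scene check [243.77314931 241.49692244] pocket [439.85194813 241.18731068]
```

View pics/c2.png

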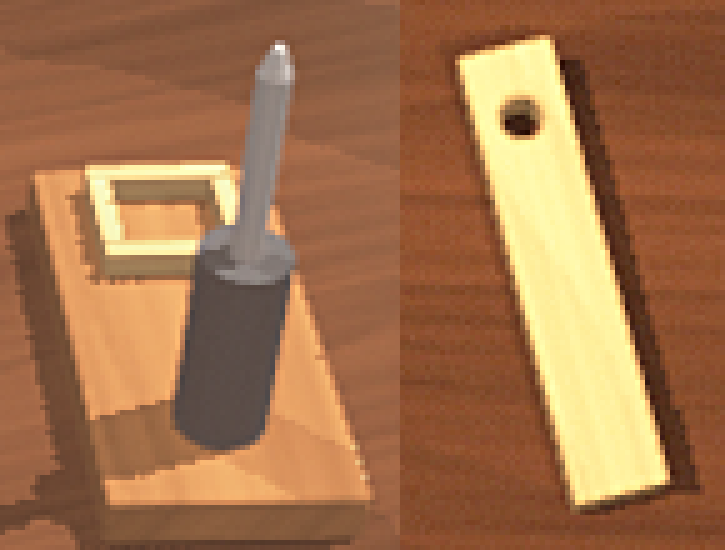

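The scene crop shows the rod standing clear at tip (460,209) with the pocket behind it. The top crop gives bar corners (316.6,177), (335,172.4), (358.6,261.6), (339.4,266) and the hole at (328.8,188.7).

Add to h.py:
```python
def Rt(): return cv2.Rodrigues(ctrl.get_state()["tool_rot"])[0]
def psi(): R=Rt(); return np.degrees(np.arctan2(R[1,1],R[0,1]))
def go(X,yaw=None):
    "offset of a world point in tool axes; turn about tool z (positive = clockwise from above) to bring closing line to yaw"
    s=ctrl.get_state(); d=Rt().T@(np.array(X)-s["position"])
    tn=None if yaw is None else np.radians(-((yaw-psi()+90)%180-90))
    print("go",X,"->",d.round(4),"turn",None if tn is None else round(tn,3))
```

Run:
```python
from h import *
P=lambda p,z:plane("top",p,z)[:2]*1000
C=np.array([[458,60],[550,37],[668,483],[572,505]])-[400,0]; C=C/5+[305,165]
W=np.array([P(c,.028) for c in C]); print("bar",W.round(1),W.mean(0))
for i in range(4):
    d=W[(i+1)%4]-W[i]; print(np.linalg.norm(d).round(1),np.degrees(np.arctan2(d[1],d[0])).round(1))
R=np.array([[98,236],[194,265],[163,362],[64,332]])/3+[120,185]; W=np.array([P(c,.038) for c in R]);print("rails",W.round(1),W.mean(0))
B=np.array([[428-330,78],[557-330,85],[552-330,216],[422-330,210]])/6+[360,300]; W=np.array([P(c,.09) for c in B]);print("blank",W.round(1),W.mean(0))
for i in range(4):
    d=W[(i+1)%4]-W[i]; print(np.linalg.norm(d).round(1),np.degrees(np.arctan2(d[1],d[0])).round(1))
print("psi",psi()); go((.45,.2,.22)); go((.437,-.27,.22),-2.5);go((.437,-.27,.041),-2.5)
```

```text
bar [[ 735.4 -133.8]
 [ 746.4 -171.5]
 [ 562.6 -222.4]
 [ 552.7 -184. ]] [ 649.2931997  -177.92972642]
39.2 -73.7
190.7 -164.5
39.7 104.6
189.6 15.4
rails [[545.4 185.8]
 [528.  121.7]
 [464.1 137.8]
 [481.8 203.3]] [504.84690249 162.1605367 ]
blank [[ 457.6 -251.2]
 [ 456.5 -291.7]
 [ 416.  -290.2]
 [ 416.8 -249.6]] [ 436.70749774 -270.66694213]
40.5 -91.5
40.6 177.9
40.5 88.9
40.9 -2.2
psi 75.86057923202678
go (0.45, 0.2, 0.22) -> [-0.3875 -0.3456  0.0022] turn None
go (0.437, -0.27, 0.22) -> [-0.4897 -0.8046  0.003 ] turn 1.368
go (0.437, -0.27, 0.041) -> [-0.4897 -0.8043  0.182 ] turn 1.368
```

The manual's scale: shifts go in units of 25 mm and turns go in units of 0.2 rad. Converting my numbers, -0.38 m is -15.2, -0.34 m is -13.6, 1.36 rad is 6.8.

Request:
send_path([
  [-8, -6.8, 0, 3, 1],
  [-8, -6.8, 0, 3, 1],
  [-8, -6.8, 0, 3, 1],
  [-8, -6.8, 0, 3, 1],
  [-8, -6.8, 0, 3, 1],
  [-15.2, -13.6, 0, 6.8, 1],
  [-15.2, -13.6, 0, 6.8, 1],
  [-15.2, -13.6, 0, 6.8, 1],
  [-15.2, -13.6, 0, 6.8, 1],
  [-15.2, -13.6, 0, 6.8, 1],
  [-15.2, -13.6, 0, 6.8, 1],
])

```text
time: 1.2
position: [0.4473, 0.2012, 0.2226]
tool_rot: [2.273, 2.165, -0.0]
ft_force: [0.2, 0.6, 0.6]
grip_width: 0.997
grip_force: 0.0
```

Request:
send_path([
  [-4, -18, 0, 0, 1],
], quiet=true)

```text
ok
```

Run:
```python
from h import *
print(ctrl.get_state()["position"],psi()); go((.437,-.27,.14),-2.2);go((.437,-.27,.041),-2.2)
```

```text
[0.3989538  0.19631805 0.22059338] -2.5448086973901103
go (0.437, -0.27, 0.14) -> [-0.4638  0.0587  0.0826] turn -0.006
go (0.437, -0.27, 0.041) -> [-0.4634  0.0587  0.1816] turn -0.006
```

To row units: 0.06 m is 2.4, 0.05 m is 2.

Request:
send_path([
  [0, 2, 0, 0, 1],
  [-6, 2.4, 0.4, 0, 1],
  [-6, 2.4, 0.4, 0, 1],
  [-6, 2.4, 0.4, 0, 1],
  [-18.56, 2.36, 2, 0, 1],
  [-18.56, 2.36, 2, 0, 1],
  [-18.56, 2.36, 2, 0, 1],
  [-18.56, 2.36, 2, 0, 1],
  [-18.56, 2.36, 2, 0, 1],
  [-18.56, 2.36, 2, 0, 1],
  [-18.56, 2.36, 2, 0, 1],
  [-18.56, 2.36, 2, 0, 1],
  [-18.56, 2.36, 2, 0, 1],
])

```text
time: 2.6
position: [0.4374, -0.2661, 0.1721]
tool_rot: [-2.26, -2.181, 0.0]
ft_force: [-0.1, 0.5, -0.1]
grip_width: 0.999
grip_force: 0.0
```

Run:
```python
from h import *
go((.437,-.27,.041),-2.2)
```

```text
go (0.437, -0.27, 0.041) -> [-4.000e-03 -1.000e-04  1.311e-01] turn 0.003
```

To row units: 0.129 m is 5.16, 0.11 m is 4.4.

Request:
send_path([
  [0, 0, 0, 0, 1],
  [0, 0, 1.6, 0, 1],
  [0, 0, 3.2, 0, 1],
  [0, 0, 4.4, 0, 1],
  [0, 0, 5.16, 0, 1],
  [0, 0, 5.16, 0, 1],
  [0, 0, 5.16, 0, 1],
])

```text
time: 3.3
position: [0.438, -0.2661, 0.044]
tool_rot: [-2.259, -2.183, -0.001]
ft_force: [0.5, 0.0, -0.0]
grip_width: 1.003
grip_force: 0.0
```

Run:
```python
from h import *
go((.437,-.27,.041),-2.2)
cv2.imwrite("pics/t1.png",ctrl.get_image("scene")[200:320,180:400,::-1].repeat(3,0).repeat(3,1))
```

```text
go (0.437, -0.27, 0.041) -> [-0.0039 -0.0009  0.003 ] turn 0.004
```

View pics/t1.png

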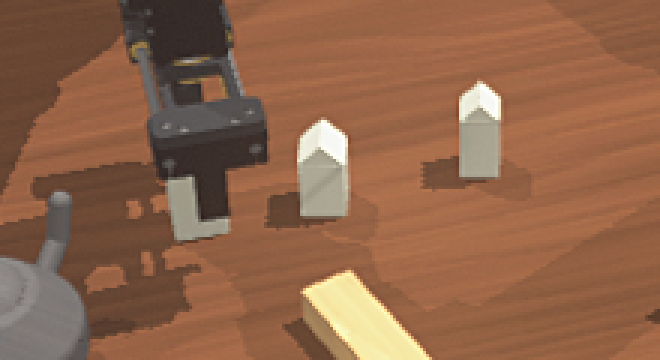

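The fingers straddle the blank (crop 195–228 against the blank's 170–228), slightly to its right. The TCP is also 4 mm off target, so I'll shift and then close.

To row units: -0.004 m is -0.16, 0.003 m is 0.12.

Request:
send_path([
  [-0.16, -0.04, 0.12, 0, 1],
  [-0.16, -0.04, 0.12, 0, 1],
  [-0.16, -0.04, 0.12, 0, 0.3],
  [-0.16, -0.04, 0.12, 0, 0.3],
  [-0.16, -0.04, 0.12, 0, 0.3],
  [-0.16, -0.04, 0.12, 0, 0.3],
  [-0.16, -0.04, 0.12, 0, 0.3],
  [-0.16, -0.04, 0.12, 0, 0.3],
], grip_force=35)

```text
time: 4.15
position: [0.4362, -0.2711, 0.0405]
tool_rot: [-2.261, -2.181, -0.0]
ft_force: [-0.3, -0.0, 0.6]
grip_width: 0.541
grip_force: 0.0
```

Run:
```python
from h import *
go((.437,-.27,.041),-2.2)
```

```text
go (0.437, -0.27, 0.041) -> [ 0.0011  0.0007 -0.0005] turn 0.002
```

To row units: -0.15 m is -6, -0.13 m is -5.2.

Request:
send_path([
  [0, 0, 0, 0, 0.3],
  [0, 0, 0, 0, 0.3],
  [0, 0, 0, 0, 0.3],
  [0, 0, -0.4, 0, 0.3],
  [0, 0, -1.6, 0, 0.3],
  [0, 0, -3.2, 0, 0.3],
  [0, 0, -5.2, 0, 0.3],
  [0, 0, -6, 0, 0.3],
  [0, 0, -6, 0, 0.3],
])

```text
time: 5.05
position: [0.4379, -0.2721, 0.1937]
tool_rot: [2.258, 2.178, 0.007]
ft_force: [-0.2, 0.1, -4.6]
grip_width: 0.459
grip_force: 34.9
```

Run:
```python
from h import *
go((.5046,.1625,.16),-16);go((.5046,.1625,.067),-16)
print(psi())
```

```text
go (0.5046, 0.1625, 0.16) -> [0.4368 0.0508 0.034 ] turn 0.243
go (0.5046, 0.1625, 0.067) -> [0.4368 0.0502 0.127 ] turn 0.243
-2.0680022302394634
```

To row units: 0.4 m is 16, 0.05 m is 2, 0.243 rad is 1.215.

Request:
send_path([
  [0.8, 0, 0, 0, 0.3],
  [2.4, 0.4, 0, 0.15, 0.3],
  [4.4, 0.8, 0, 0.3, 0.3],
  [6.4, 1.2, 0, 0.5, 0.3],
  [8.4, 1.6, 0, 0.65, 0.3],
  [10.4, 2, 0, 0.8, 0.3],
  [12.4, 2, 0, 1, 0.3],
  [14.4, 2, 0, 1.2, 0.3],
  [16, 2, 0.4, 1.2, 0.3],
  [17, 2, 0.8, 1.215, 0.3],
  [17.48, 2, 1.36, 1.215, 0.3],
  [17.48, 2, 1.36, 1.215, 0.3],
  [17.48, 2, 1.36, 1.215, 0.3],
  [17.48, 2, 1.36, 1.215, 0.3],
])

```text
time: 6.45
position: [0.5025, 0.1613, 0.1568]
tool_rot: [2.512, 1.886, -0.0]
ft_force: [0.1, -0.4, -3.2]
grip_width: 0.456
grip_force: 34.9
```

Run:
```python
from h import *
go((.5046,.1625,.12),-16)
im=ctrl.get_image("top"); sc=ctrl.get_image("scene")
a=np.hstack([cv2.resize(im[200:330,110:240],None,fx=3,fy=3),cv2.resize(sc[180:310,390:520],None,fx=3,fy=3)])
cv2.imwrite("pics/t2.png",a[:,:,::-1])
```

```text
go (0.5046, 0.1625, 0.12) -> [0.0018 0.0017 0.0368] turn -0.003
```

View pics/t2.png

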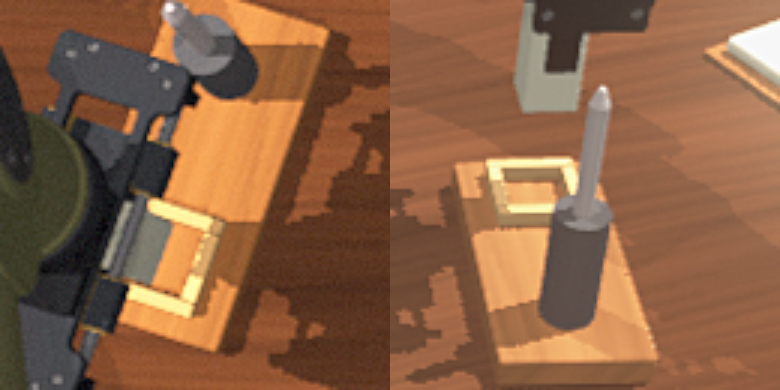

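The blank hangs upright between the fingers; its scene-view bottom edge runs from (434.3,215) to (453.7,216.7), above the pocket and clear of the rod. I'll compare that with the predicted corners.

Run:
```python
from h import *
s=ctrl.get_state()["position"]; a=np.radians(-16); u=np.array([np.cos(a),np.sin(a),0]);v=np.array([-u[1],u[0],0])
for i,j in((1,1),(1,-1),(-1,-1)): print(proj("scene",s+[0,0,-.0405]+.02*i*u+.02*j*v).round(1))
```

```text
[453.3 217.2]
[434.9 217.6]
[431.8 207.2]
```

Request:
send_path([
  [0.04, 0.04, 0.4, 0, 0.3],
  [0.072, 0.068, 1.6, 0, 0.3],
  [0.072, 0.068, 2.4, 0, 0.3],
  [0.072, 0.068, 2.8, 0, 0.3],
  [0.072, 0.068, 2.8, 0, 0.3],
  [0.072, 0.068, 2.8, 0, 0.3],
])

```text
time: 7.15
position: [0.5047, 0.1651, 0.0872]
tool_rot: [2.509, 1.89, 0.002]
ft_force: [0.4, -0.4, -4.2]
grip_width: 0.458
grip_force: 34.9
```

Run:
```python
from h import *
go((.5046,.1625,.065),-16)
sc=ctrl.get_image("scene")
cv2.imwrite("pics/t3.png",cv2.resize(sc[190:290,400:500],None,fx=5,fy=5)[:,:,::-1])
```

```text
go (0.5046, 0.1625, 0.065) -> [-0.0026  0.0006  0.0222] turn -0.0
```

View pics/t3.png

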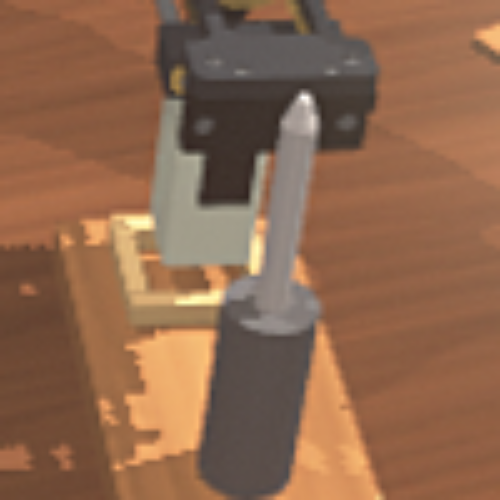

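The lowered blank hangs just over the pocket: bottom corners near (432,241) and (450,243), rails beneath it, rod clear. The bottom edge looks slightly sloped, so I'll measure it.

Run:
```python
from h import *
sc=ctrl.get_image("scene"); hsv=cv2.cvtColor(sc,cv2.COLOR_RGB2HSV)
m=cv2.inRange(hsv,(0,0,110),(180,50,255)); m[:, :425]=0; m[:,455:]=0; m[:205]=0; m[250:]=0
pts=[]
for x in range(428,455):
    y=np.where(m[:,x])[0]; print(x,y.min() if len(y) else None,y.max() if len(y) else None,end=' | ')
s=ctrl.get_state()["position"]; print(s)
a=np.radians(-16); u=np.array([np.cos(a),np.sin(a),0]);v=np.array([-u[1],u[0],0])
for z in(-.0405,.0):
  for i,j in((1,1),(1,-1),(-1,-1)): print(proj("scene",s+[0,0,z]+.02*i*u+.02*j*v).round(1))
```

```text
428 None None | 429 None None | 430 None None | 431 223 236 | 432 215 239 | 433 210 241 | 434 210 242 | 435 210 242 | 436 220 242 | 437 221 242 | 438 221 242 | 439 220 242 | 440 221 242 | 441 231 241 | 442 231 241 | 443 231 242 | 444 231 242 | 445 231 249 | 446 231 249 | 447 231 249 | 448 231 249 | 449 231 249 | 450 228 248 | 451 222 249 | 452 220 249 | 453 237 249 | 454 228 249 | [0.50512417 0.16545508 0.08783318]
[451.2 243. ]
[433.4 243.4]
[430.4 232.7]
[453.5 228.4]
[435.3 228.7]
[432.3 218.3]
```

The bottom edge is level at row 242, within 1 px of the prediction. I'll correct the 2.6 mm offset and lower the blank.

To row units: -0.0026 m is -0.104, 0.0006 m is 0.024.

Request:
send_path([
  [-0.104, 0.024, 0, 0, 0.3],
  [-0.104, 0.012, 0.24, 0, 0.3],
  [-0.104, 0.012, 0.48, 0, 0.3],
  [-0.104, 0.012, 0.72, 0, 0.3],
  [-0.104, 0.012, 0.84, 0, 0.3],
  [-0.104, 0.012, 0.9, 0, 0.3],
  [-0.104, 0.012, 0.9, 0, 0.3],
])

```text
time: 7.95
position: [0.5032, 0.1624, 0.0645]
tool_rot: [-2.508, -1.89, 0.002]
ft_force: [-3.9, -1.5, 2.8]
grip_width: 0.455
grip_force: 34.9
```

To row units: 0.0005 m is 0.02.

Request:
send_path([
  [0, 0, 0.02, 0, 0.3],
  [0, 0, 0.02, 0, 0.3],
])

```text
time: 8.15
position: [0.5032, 0.1624, 0.0645]
tool_rot: [-2.508, -1.89, 0.002]
ft_force: [-5.9, -2.1, 7.1]
grip_width: 0.458
grip_force: 34.9
```

Request:
send_path([
  [0, 0, 0.02, 0, 0.5],
  [0, 0, 0.02, 0, 0.65],
  [0, 0, 0.02, 0, 0.8],
  [0, 0, 0.02, 0, 0.8],
  [0, 0, 0.02, 0, 0.8],
])

```text
time: 8.65
position: [0.5038, 0.1626, 0.0631]
tool_rot: [2.509, 1.891, 0.001]
ft_force: [0.0, 0.2, 0.2]
grip_width: 0.756
grip_force: 0.0
```

Run:
```python
from h import *
im=ctrl.get_image("top"); sc=ctrl.get_image("scene")
s=np.array([.5046,.1625,0]); a=np.radians(-16); u=np.array([np.cos(a),np.sin(a),0]);v=np.array([-u[1],u[0],0])
for z in(.038,):
  for i,j in((1,1),(1,-1),(-1,-1)): print(proj("scene",s+[0,0,z]+.02*i*u+.02*j*v).round(1))
cv2.imwrite("pics/t4.png",cv2.resize(sc[190:290,400:500],None,fx=5,fy=5)[:,:,::-1])
```

```text
[449.4 246.4]
[431.7 246.7]
[428.8 236.1]
```

View pics/t4.png

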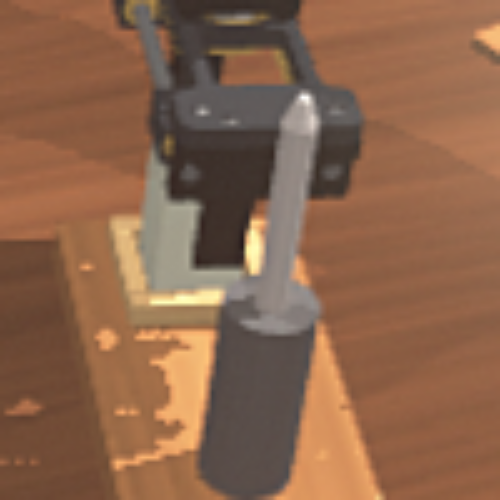

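The blank stands in the pocket, its base hidden behind the front rail (rows ~248), upright, with the fingers open. I'll rise and go to the bar.

To row units: -0.18 m is -7.2, -0.14 m is -5.6.

Request:
send_path([
  [0, 0, -0.4, 0, 1],
  [0, 0, -1.2, 0, 1],
  [0, 0, -2.4, 0, 1],
  [0, 0, -4, 0, 1],
  [0, 0, -5.6, 0, 1],
  [0, 0, -7.2, 0, 1],
  [0, 0, -7.2, 0, 1],
])

```text
time: 9.45
position: [0.5069, 0.1633, 0.2499]
tool_rot: [2.508, 1.89, 0.018]
ft_force: [1.3, -0.1, -0.3]
grip_width: 1.002
grip_force: 0.0
```

Run:
```python
from h import *
print(ctrl.get_state()["position"],psi());go((.649,-.178,.24),105.5);go((.649,-.178,.06),105.5)
im=ctrl.get_image("top"); hsv=cv2.cvtColor(im,cv2.COLOR_RGB2HSV)
sc=ctrl.get_image("scene");hs=cv2.cvtColor(sc,cv2.COLOR_RGB2HSV)
m=cv2.inRange(hs,(0,0,110),(180,50,255))[205:260,422:452]
ys,xs=np.where(m); print("blank scene mask",xs.min()+422,xs.max()+422,ys.min()+205,ys.max()+205)
for z in(.114,.038):
  for i,j in((1,1),(1,-1),(-1,-1),(-1,1)):
    a=np.radians(-16); u=np.array([np.cos(a),np.sin(a),0]);v=np.array([-u[1],u[0],0]);print(proj("scene",np.array([.5046,.1625,z])+.02*i*u+.02*j*v).round(1),end=' ')
```

```text
[0.50693462 0.16333726 0.24985969] -16.015364780642837
go (0.649, -0.178, 0.24) -> [-0.289   0.2306  0.0093] turn 1.021
go (0.649, -0.178, 0.06) -> [-0.2905  0.2292  0.1893] turn 1.021
blank scene mask 424 451 209 255
[453.7 218.7] [435.3 219.1] [432.2 208.7] [450.2 208.4] [449.4 246.4] [431.7 246.7] [428.8 236.1] [446.1 235.7]
```

Request:
send_path([
  [-1.2, 0.8, 0, 0.5, 1],
  [-2.8, 2, 0, 1.2, 1],
  [-4.4, 3.2, 0, 1.9, 1],
  [-6, 4.4, 0, 2.6, 1],
  [-7.6, 5.6, 0.4, 3.3, 1],
  [-9.2, 6.8, 1.2, 4, 1],
  [-10.4, 8, 2, 4.7, 1],
  [-11.2, 8.8, 3.2, 5.1, 1],
  [-11.6, 9.16, 4.4, 5.1, 1],
  [-11.6, 9.2, 5.6, 5.1, 1],
  [-11.6, 9.2, 5.6, 5.1, 1],
  [-11.6, 9.2, 5.6, 5.1, 1],
])

```text
time: 10.75
position: [0.644, -0.1792, 0.1022]
tool_rot: [-3.112, -0.426, 0.004]
ft_force: [0.5, -0.3, 1.2]
grip_width: 1.0
grip_force: 0.0
```

Run:
```python
from h import *
s=ctrl.get_state();print(s["joint_positions"].round(2));go((.649,-.178,.004),105.5)
```

```text
[-0.38  0.56  0.83  1.57 -0.43  1.22 -0.76]
go (0.649, -0.178, 0.004) -> [0.0053 0.0003 0.0982] turn 0.001
```

To row units: 0.005 m is 0.2, 0.092 m is 3.68.

Request:
send_path([
  [0.2, 0, 0, 0, 1],
  [0.2, 0, 1.6, 0, 1],
  [0.2, 0, 2.8, 0, 1],
  [0.2, 0, 3.4, 0, 1],
  [0.2, 0, 3.68, 0, 1],
  [0.2, 0, 3.68, 0, 1],
  [0.2, 0, 3.68, 0, 1],
])

```text
time: 11.45
position: [0.651, -0.1787, 0.0129]
tool_rot: [3.112, 0.426, 0.004]
ft_force: [0.5, 0.4, -0.9]
grip_width: 1.003
grip_force: 0.0
```

Run:
```python
from h import *
go((.649,-.178,.005),105.5)
```

```text
go (0.649, -0.178, 0.005) -> [-0.0017 -0.0012  0.0079] turn 0.001
```

To row units: 0.007 m is 0.28, 0.004 m is 0.16.

Request:
send_path([
  [-0.04, -0.04, 0.16, 0, 1],
  [-0.04, -0.04, 0.28, 0, 1],
  [-0.04, -0.04, 0.28, 0, 1],
  [-0.04, -0.04, 0.28, 0, 0.3],
  [-0.04, -0.04, 0.28, 0, 0.3],
  [-0.04, -0.04, 0.28, 0, 0.3],
  [-0.04, -0.04, 0.28, 0, 0.3],
  [-0.04, -0.04, 0.28, 0, 0.3],
  [-0.04, -0.04, 0.28, 0, 0.3],
  [-0.04, -0.04, 0.28, 0, 0.3],
  [-0.04, -0.04, 0.28, 0, 0.3],
  [-0.04, -0.04, 0.28, 0, 0.3],
], grip_force=35)

```text
time: 12.65
position: [0.6485, -0.1778, 0.0041]
tool_rot: [3.112, 0.425, 0.0]
ft_force: [-0.1, -1.5, -0.8]
grip_width: 0.434
grip_force: 35.0
```

Run:
```python
from h import *
print(ctrl.get_state()["position"],psi())
```

```text
[ 0.64847694 -0.17780734  0.00407461] -74.43428206716551
```

Request:
send_path([
  [0, 0, -0.2, 0, 0.3],
  [0, 0, -0.8, 0, 0.3],
  [0, 0, -2, 0, 0.3],
  [0, 0, -3.6, 0, 0.3],
  [0, 0, -5.2, 0, 0.3],
  [0, 0, -6.8, 0, 0.3],
  [0, 0, -8.4, 0, 0.3],
  [0, 0, -9.6, 0, 0.3],
  [0, 0, -10.2, 0, 0.3],
  [0, 0, -10.2, 0, 0.3],
  [0, 0, -10.2, 0, 0.3],
])

```text
time: 13.75
position: [0.6479, -0.1772, 0.2578]
tool_rot: [-3.112, -0.425, 0.002]
ft_force: [0.3, 0.1, -2.3]
grip_width: 0.435
grip_force: 35.0
```

Run:
```python
from h import *
print(ctrl.get_state()["position"]);go((.567,.1434,.26),74.1)
im=ctrl.get_image("top"); cv2.imwrite("pics/bar.png",im[:,:,::-1])
```

```text
[ 0.64785567 -0.17722603  0.25784206]
go (0.567, 0.1434, 0.26) -> [ 0.0082 -0.3306 -0.0018] turn 0.549
```

To row units: -0.33 m is -13.2, -0.004 m is -0.16, 0.549 rad is 2.745.

Request:
send_path([
  [0, -0.4, -0.08, 0.1, 0.3],
  [0, -1.2, -0.16, 0.25, 0.3],
  [0, -2.4, -0.16, 0.5, 0.3],
  [0, -3.6, -0.16, 0.75, 0.3],
  [0.08, -4.8, -0.16, 1, 0.3],
  [0.12, -6, -0.16, 1.25, 0.3],
  [0.16, -7.2, -0.16, 1.5, 0.3],
  [0.2, -8.4, -0.16, 1.75, 0.3],
  [0.24, -9.6, -0.16, 2, 0.3],
  [0.28, -10.8, -0.16, 2.25, 0.3],
  [0.32, -12, -0.16, 2.5, 0.3],
  [0.32, -12.8, -0.16, 2.65, 0.3],
  [0.32, -13.2, -0.16, 2.745, 0.3],
  [0.32, -13.2, -0.16, 2.745, 0.3],
  [0.32, -13.2, -0.16, 2.745, 0.3],
  [0.32, -13.2, -0.16, 2.745, 0.3],
])

```text
time: 15.4
position: [0.5675, 0.141, 0.2625]
tool_rot: [3.11, -0.436, -0.001]
ft_force: [-0.4, 0.1, -1.5]
grip_width: 0.432
grip_force: 35.0
```

Run:
```python
from h import *
s=ctrl.get_state();print(s["position"],psi(),s["joint_positions"].round(2));go((.567,.1434,.26),74.1)
im=ctrl.get_image("top"); sc=ctrl.get_image("scene")
cv2.imwrite("pics/top5.png",im[:,:,::-1]);cv2.imwrite("pics/sc5.png",sc[:,:,::-1])
print(proj("top",(.6298,.1255,.214)),proj("top",(.6298,.1255,.283)))
a=np.vstack([np.hstack([cv2.resize(im[140:270,110:240],None,fx=3,fy=3),cv2.resize(sc[150:280,385:515],None,fx=3,fy=3)])])
cv2.imwrite("pics/c5.png",a[:,:,::-1])
```

```text
[0.56748883 0.14095001 0.26245557] -105.97527998473804 [-1.09  0.23  0.95  1.59 -0.19  1.42 -1.98]
go (0.567, 0.1434, 0.26) -> [-0.0011 -0.0022  0.0025] turn -0.001
[167.40510597 202.43378859] [158.36770654 192.55072351]
```

View pics/c5.png

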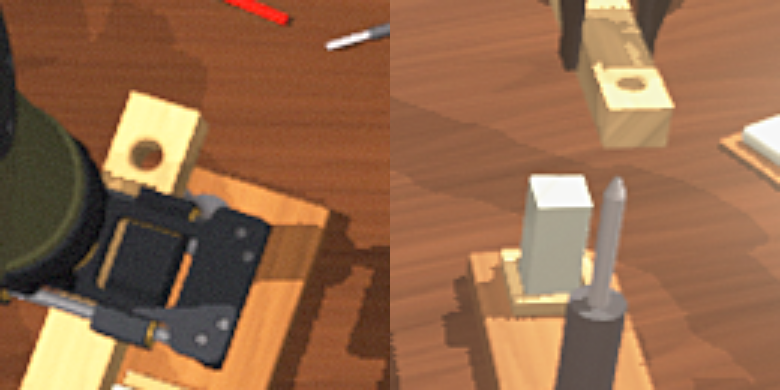

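The blank stands seated and upright in the pocket. The bar's hole shows at about (159,191.3) in the top view and (465.7,177.7) in the scene view, with the rod tip just below. I'll triangulate the hole.

Create hole.py:
```python
from h import *
def blob(n,im,c,r,th):
    g=cv2.cvtColor(im,cv2.COLOR_RGB2GRAY)
    k=8; x0,y0=int(c[0])-r,int(c[1])-r
    p=cv2.resize(g[y0:y0+2*r,x0:x0+2*r],None,fx=k,fy=k,interpolation=cv2.INTER_CUBIC)
    m=(p<th).astype(np.uint8); cs=cv2.findContours(m,cv2.RETR_EXTERNAL,2)[0]
    cc=(((np.array(c)-[x0,y0])+.5)*k)
    b=[q for q in cs if cv2.pointPolygonTest(q,tuple(map(float,cc)),True)>-8 and cv2.contourArea(q)>200]
    q=max(b,key=cv2.contourArea); e=cv2.fitEllipse(q)
    print(n,"min/med",g[y0:y0+2*r,x0:x0+2*r].min(),np.median(p),"ellipse px",np.round(np.array(e[1])/k,1))
    return np.array(e[0])/k-.5+[x0,y0]
```

Run:
```python
from hole import *
im=cv2.imread("pics/top5.png")[:,:,::-1].copy(); sc=cv2.imread("pics/sc5.png")[:,:,::-1].copy()
a=blob("top",im,(159,191),8,170); b=blob("scene",sc,(465.7,177.7),7,140)
print(a,b); X,e=tri(b,a); print("hole top",X.round(4),"gap",e,"top-plane",plane("top",a,.286).round(4),"scene-plane",plane("scene",b,.286).round(4))
s=np.array([.5675,.141]);
# scene/top rod tip, same views
R=Rt(); x=np.array([-np.cos(np.radians(-15.9)),-np.sin(np.radians(-15.9))]); print("pred hole",s-x*.0654)
g=cv2.cvtColor(sc,cv2.COLOR_RGB2GRAY)
print(g[172:184,458:474])
print("rod tip px scene now", cv2.cvtColor(sc,cv2.COLOR_RGB2GRAY)[206:216,455:466])
```

```text
top min/med 61 223.0 ellipse px [10.4 11.4]Traceback (most recent call last):
  File "<stdin>", line 3, in <module>
  File "hole.py", line 9, in blob
    q=max(b,key=cv2.contourArea); e=cv2.fitEllipse(q)
ValueError: max() iterable argument is empty
```

Run:
```python
from hole import *
im=cv2.imread("pics/top5.png")[:,:,::-1].copy(); sc=cv2.imread("pics/sc5.png")[:,:,::-1].copy()
g=cv2.cvtColor(sc,cv2.COLOR_RGB2GRAY); print(g[172:184,457:475])
print(g[206:216,454:468])
a=blob("top",im,(159,191),8,170); print(a)
b=blob("scene",sc,(465.7,177.7),7,195)
print(a,b); X,e=tri(b,a); print("hole top",X.round(4),"gap",e,"top-plane",plane("top",a,.286).round(4),"scene-plane",plane("scene",b,.286).round(4))
s=np.array([.5675,.141]);x=np.array([np.cos(np.radians(-15.9)),np.sin(np.radians(-15.9))]); print("pred hole",s+x*.0654)
```

```text
[[166 183 187 190 188 188 190 194 191 187 186 188 190 192 191 187 154 124]
 [227 242 243 245 245 244 245 246 246 245 245 245 246 245 246 247 230 156]
 [232 232 234 237 238 235 233 235 238 237 238 239 239 239 238 239 242 194]
 [230 229 231 233 233 227 225 225 221 211 202 212 226 236 238 238 242 234]
 [232 230 232 227 207 162 145 149 146 154 156 184 199 228 238 243 245 249]
 [237 235 237 201 145 149 155 153 153 153 150 147 205 220 243 244 243 247]
 [244 243 244 218 156 149 148 152 154 153 148 134 138 213 243 244 242 245]
 [244 242 243 243 229 195 184 177 163 156 163 158 183 237 244 243 242 243]
 [245 243 242 243 246 245 245 239 224 217 232 234 247 246 244 242 242 243]
 [247 243 242 241 243 243 244 245 245 246 247 246 244 242 242 242 242 242]
 [246 244 242 241 241 242 243 242 241 241 241 242 242 241 242 242 242 242]
 [246 246 243 242 242 242 243 242 241 240 241 241 242 241 241 242 242 242]]
[[110 112 111 112 112 113 112 113 111 112 114 112 111 109]
 [112 112 110 110 111 109 108 108 109 110 110 110 109 108]
 [110 108 110 109 107 109 117 112 106 108 108 109 111 112]
 [108 107 107 108 105 121 147 157 125 109 112 115 115 115]
 [107 107 109 108 114 141 156 206 159 107 112 114 114 115]
 [112 111 112 111 133 150 161 193 155 110 110 112 112 112]
 [114 113 111 124 142 151 162 190 187 133 104 107 109 110]
 [111 108 116 137 148 152 162 184 218 158 100 108 110 110]
 [105 102 131 146 153 158 170 191 217 158 105 113 115 117]
 [108 110 128 147 152 159 168 184 210 159 110 110 111 110]]
top min/med 61 223.0 ellipse px [10.4 11.4]
[158.31520367 191.25633335]
scene min/med 134 231.0 ellipse px [4.4 9.6]
[158.31520367 191.25633335] [465.00345898 177.31089258]
hole top [0.6307 0.1239 0.2864] gap 0.0020099042954918635 top-plane [0.6312 0.125  0.286 ] scene-plane [0.6301 0.1232 0.286 ]
pred hole [0.63039788 0.12308307]
```

Run:
```python
from hole import *
for p in((460.6,208.7),(460.4,209)): print(plane("scene",p,.214).round(4))
for z in(.19,.16,.13): print(z,proj("scene",(.6302,.1250,z)))
sc=cv2.imread("pics/sc5.png")[:,:,::-1].copy().astype(int)
g=cv2.cvtColor(sc.astype(np.uint8),cv2.COLOR_RGB2HSV)[:,:,1]
for r in(220,228,236,242): print(r,np.where(g[r,445:470]<60)[0]+445)
print(g[228,445:470])
go((.567-.0004,.1434-.0004,.26),74.1)
```

```text
[0.6272 0.1265 0.214 ]
[0.628  0.1257 0.214 ]
0.19 [458.95530085 219.93723844]
0.16 [456.92580561 232.38886189]
0.13 [454.96118012 244.44248807]
220 [445 446 447 448 449 450 451 455 456 457 458 459 460 461]
228 [445 446 447 448 449 450 454 455 456 457 458 459 460]
236 [445 446 447 448 450 454 455 456 457 458 459]
242 [445 446 447 448 453 454 455 456 457 458]
[ 38  36  38  36  33  45  97 143 129  52  29  32  32  31  30  21  75 132
 137 131 134 135 132 131 132]
go (0.5666, 0.143, 0.26) -> [-0.0016 -0.0015  0.0028] turn -0.002
```

To row units: -0.001 m is -0.04, -0.0008 m is -0.032.

Request:
send_path([
  [-0.032, -0.04, 0.2, 0, 0.3],
  [-0.032, -0.04, 0.8, 0, 0.3],
  [-0.032, -0.04, 1.2, 0, 0.3],
  [-0.032, -0.04, 1.36, 0, 0.3],
  [-0.032, -0.04, 1.36, 0, 0.3],
  [-0.032, -0.04, 1.36, 0, 0.3],
  [-0.032, -0.04, 1.36, 0, 0.3],
  [-0.032, -0.04, 1.36, 0, 0.3],
])

```text
time: 16.3
position: [0.5673, 0.1437, 0.2295]
tool_rot: [-3.111, 0.434, -0.001]
ft_force: [0.7, -0.1, -1.2]
grip_width: 0.436
grip_force: 35.0
```

Run:
```python
from hole import *
P=[]
A=[];B=[]
for i in range(4):
    s=ctrl.get_state();P.append(s["position"]);im=ctrl.get_image("top").copy();sc=ctrl.get_image("scene").copy()
    z=s["position"][2]+.0235
    if i==0: c=proj("top",(.6302,.125,z));d=proj("scene",(.6302,.125,z));print("expected px",c,d)
    try: A.append(blob("top",im,c,8,170));B.append(blob("scene",sc,d,7,195))
    except Exception as ex: print(ex)
print(np.array(P).round(4),psi(),z); a=np.mean(A,0);b=np.mean(B,0);print(a,b,tri(b,a),plane("top",a,z),plane("scene",b,z))
cv2.imwrite("pics/sc6.png",sc[:,:,::-1]);cv2.imwrite("pics/top6.png",im[:,:,::-1])
```

```text
expected px [162.75887044 196.7781837 ] [463.44595592 192.38558671]
top min/med 68 224.0 ellipse px [10.  11.1]
scene min/med 130 230.0 ellipse px [4.4 9.7]
top min/med 66 224.0 ellipse px [10.1 11.2]
scene min/med 130 230.0 ellipse px [4.4 9.5]
top min/med 65 225.0 ellipse px [10.1 11. ]
scene min/med 127 230.0 ellipse px [4.5 9.4]
top min/med 63 225.0 ellipse px [10.1 11. ]
scene min/med 128 230.0 ellipse px [4.4 9.3]
[[0.5673 0.1437 0.2295]
 [0.5672 0.1437 0.2294]
 [0.5672 0.1437 0.2293]
 [0.567  0.1437 0.2291]] -105.8772051052247 0.2526395277779909
[161.08767724 196.35349441] [463.70171118 192.34140778] (array([0.63033046, 0.1267005 , 0.25316494]), np.float64(0.002247257636890172)) [0.630933   0.12790109 0.25263953] [0.62966995 0.12587231 0.25263953]
```

The manual's scale: shifts go in units of 25 mm and turns go in units of 0.2 rad. Converting my numbers, 0.024 m is 0.96, 0.02 m is 0.8.

Request:
send_path([
  [0.012, 0.048, 0, 0, 0.3],
  [0.012, 0.048, 0.32, 0, 0.3],
  [0.012, 0.048, 0.56, 0, 0.3],
  [0.012, 0.048, 0.8, 0, 0.3],
  [0.012, 0.048, 0.96, 0, 0.3],
  [0.012, 0.048, 0.96, 0, 0.3],
  [0.012, 0.048, 0.96, 0, 0.3],
])

```text
time: 17.4
position: [0.567, 0.1424, 0.205]
tool_rot: [3.111, -0.434, 0.0]
ft_force: [-0.5, 0.4, -1.0]
grip_width: 0.436
grip_force: 35.0
```

Request:
send_path([
  [0, 0, 0.12, 0, 0.3],
  [0, 0, 0.24, 0, 0.3],
  [0, 0, 0.36, 0, 0.3],
  [0, 0, 0.36, 0, 0.3],
])

```text
time: 17.8
position: [0.5667, 0.1424, 0.1955]
tool_rot: [3.111, -0.434, -0.001]
ft_force: [-0.4, 0.9, -1.5]
grip_width: 0.435
grip_force: 35.0
```

The hole is over the full rod diameter with no contact force. I'll continue down.

Request:
send_path([
  [0, 0, 0.24, 0, 0.3],
  [0, 0, 0.52, 0, 0.3],
  [0, 0, 0.8, 0, 0.3],
  [0, 0, 1.08, 0, 0.3],
  [0, 0, 1.36, 0, 0.3],
  [0, 0, 1.36, 0, 0.3],
])

```text
time: 18.4
position: [0.5662, 0.1422, 0.1607]
tool_rot: [3.11, -0.434, -0.003]
ft_force: [-0.3, 0.1, -1.8]
grip_width: 0.432
grip_force: 35.0
```

Request:
send_path([
  [0, 0, 0.24, 0, 0.3],
  [0, 0, 0.52, 0, 0.3],
  [0, 0, 0.8, 0, 0.3],
  [0, 0, 1.08, 0, 0.3],
  [0, 0, 1.32, 0, 0.3],
  [0, 0, 1.44, 0, 0.3],
  [0, 0, 1.44, 0, 0.3],
  [0, 0, 1.44, 0, 0.3],
])

```text
time: 19.2
position: [0.5672, 0.1424, 0.1262]
tool_rot: [-3.111, 0.434, -0.001]
ft_force: [0.2, -0.9, -1.4]
grip_width: 0.437
grip_force: 35.0
```

Underside is at ~122 mm. I'll creep the last 8 mm.

To row units: 0.005 m is 0.2, 0.004 m is 0.16.

Request:
send_path([
  [0, 0, 0.04, 0, 0.3],
  [0, 0, 0.08, 0, 0.3],
  [0, 0, 0.12, 0, 0.3],
  [0, 0, 0.16, 0, 0.3],
  [0, 0, 0.2, 0, 0.3],
  [0, 0, 0.2, 0, 0.3],
  [0, 0, 0.2, 0, 0.3],
])

```text
time: 19.9
position: [0.567, 0.1424, 0.1211]
tool_rot: [-3.111, 0.434, -0.0]
ft_force: [1.0, -1.2, -1.1]
grip_width: 0.436
grip_force: 35.0
```

Request:
send_path([
  [0, 0, 0.04, 0, 0.3],
  [0, 0, 0.06, 0, 0.3],
  [0, 0, 0.06, 0, 0.3],
])

```text
time: 20.2
position: [0.5669, 0.1424, 0.1195]
tool_rot: [3.111, -0.434, -0.0]
ft_force: [-0.5, 0.6, -2.0]
grip_width: 0.431
grip_force: 35.0
```

To row units: 0.001 m is 0.04, 0.0005 m is 0.02.

Request:
send_path([
  [0, 0, 0.02, 0, 0.3],
  [0, 0, 0.04, 0, 0.3],
  [0, 0, 0.04, 0, 0.3],
])

```text
time: 20.5
position: [0.5669, 0.1424, 0.1185]
tool_rot: [3.111, -0.434, -0.0]
ft_force: [-0.3, -0.3, -2.2]
grip_width: 0.433
grip_force: 35.0
```

To row units: 0.0007 m is 0.028, 0.0005 m is 0.02.

Request:
send_path([
  [0, 0, 0.02, 0, 0.3],
  [0, 0, 0.028, 0, 0.3],
  [0, 0, 0.028, 0, 0.3],
])

```text
time: 20.8
position: [0.5671, 0.1424, 0.1181]
tool_rot: [-3.111, 0.434, -0.0]
ft_force: [-1.0, -0.3, 0.3]
grip_width: 0.432
grip_force: 35.0
```

Request:
send_path([
  [0, 0, 0.02, 0, 0.3],
  [0, 0, 0.028, 0, 0.3],
  [0, 0, 0.028, 0, 0.3],
])

```text
time: 21.1
position: [0.5671, 0.1424, 0.118]
tool_rot: [-3.111, 0.434, 0.0]
ft_force: [-2.6, -0.1, 5.3]
grip_width: 0.432
grip_force: 35.0
```

To row units: -0.0004 m is -0.016.

Request:
send_path([
  [0, 0, -0.016, 0, 0.3],
  [0, 0, -0.016, 0, 0.48],
  [0, 0, -0.016, 0, 0.55],
  [0, 0, -0.016, 0, 0.65],
  [0, 0, -0.016, 0, 0.8],
  [0, 0, -0.016, 0, 1],
  [0, 0, -0.016, 0, 1],
])

```text
time: 21.8
position: [0.567, 0.1424, 0.1175]
tool_rot: [3.111, -0.434, 0.0]
ft_force: [-0.2, 0.2, -0.5]
grip_width: 0.827
grip_force: 0.0
```

Request:
send_path([
  [0, 0, -0.4, 0, 1],
  [0, 0, -1.2, 0, 1],
  [0, 0, -2.4, 0, 1],
  [0, 0, -4, 0, 1],
  [0, 0, -5.6, 0, 1],
  [0, 0, -6.4, 0, 1],
  [0, 0, -6.4, 0, 1],
])

```text
time: 22.5
position: [0.569, 0.1424, 0.2818]
tool_rot: [-3.108, 0.434, -0.009]
ft_force: [-0.2, 0.4, 0.5]
grip_width: 0.998
grip_force: 0.0
```

Run:
```python
from h import *
go((.30,.50,.28))
```

```text
go (0.3, 0.5, 0.28) -> [-0.3567 -0.2703  0.0011] turn None
```

To row units: -0.3 m is -12, -0.28 m is -11.2.

Request:
send_path([
  [-1.2, -1.2, 0, 0, 1],
  [-2.4, -2.4, 0, 0, 1],
  [-3.6, -3.6, 0, 0, 1],
  [-4.8, -4.8, 0, 0, 1],
  [-6, -6, 0, 0, 1],
  [-7.2, -7.2, 0, 0, 1],
  [-8.4, -8.4, 0, 0, 1],
  [-10, -9.2, 0, 0, 1],
  [-11.2, -10, 0, 0, 1],
  [-12, -10.8, 0, 0, 1],
  [-12, -10.8, 0, 0, 1],
  [-12, -10.8, 0, 0, 1],
])

```text
time: 23.7
position: [0.3516, 0.4842, 0.2766]
tool_rot: [3.109, -0.431, 0.001]
ft_force: [-0.3, 0.2, 0.1]
grip_width: 1.0
grip_force: 0.0
```

Run:
```python
from h import *
im=ctrl.get_image("top"); sc=ctrl.get_image("scene")
cv2.imwrite("pics/top9.png",im[:,:,::-1]);cv2.imwrite("pics/sc9.png",sc[:,:,::-1])
a=np.hstack([cv2.resize(im[185:315,110:240],None,fx=3,fy=3,interpolation=0),cv2.resize(sc[180:310,385:515],None,fx=3,fy=3,interpolation=0)])
cv2.imwrite("pics/c9.png",a[:,:,::-1])
```

```text
(no output)
```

View pics/c9.png

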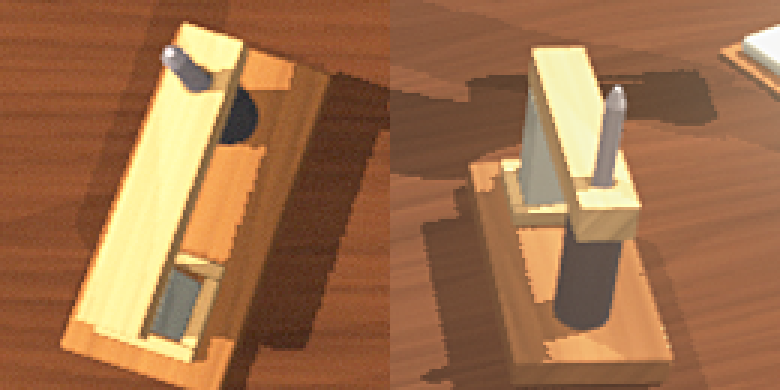

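The bar lies level on the shoulder with the rod through its hole, and its free end is across the blank. I'll check its corners at z = 142 mm.

Run:
```python
from h import *
C=np.array([[183,22],[243,42],[143,338],[80,318]])/3+[110,185]-.3
W=np.array([plane("top",c,.142)[:2] for c in C])*1000; print(W.round(1),W.mean(0).round(1))
for i in range(4):
    d=W[(i+1)%4]-W[i]; print(np.linalg.norm(d).round(1),np.degrees(np.arctan2(d[1],d[0])).round(1))
c=W.mean(0);a=np.radians(164.1); print("pad",c+65*np.array([np.cos(a),np.sin(a)]),"hole",c-65*np.array([np.cos(a),np.sin(a)]))
# bystanders unmoved
t0=cv2.imread("pics/top0.png").astype(int);t9=cv2.imread("pics/top9.png").astype(int)
for n,(x0,y0,x1,y1) in dict(seal1=(255,305,285,335),seal2=(318,305,352,335),pot=(425,220,505,310)).items(): print(n,np.abs(t0-t9)[y0:y1,x0:x1].mean())
```

```text
[[666.2 137. ]
 [654.7  99.5]
 [471.8 147.8]
 [482.7 186.1]] [568.8 142.6]
39.2 -107.0
189.2 165.2
39.8 74.1
190.0 -15.0
pad [506.33430361 160.43439173] hole [631.36067385 124.8196933 ]
seal1 4.865925925925926
seal2 4.741503267973856
pot 4.5690277777777775
```

```bash
python3 -c "
from bench import ctrl
print(ctrl.close_job())"
```

```text
the job is handed in; nothing more can be done
None
```

The job is handed in after about 24 s of the 67 s: the blank is seated upright in the pocket, and the bar is fully down on the shoulder with its free end within about 3 mm of the blank's middle. Both seals and the teapot are unmoved.

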